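# Click the covered selector round to seven

### The arm

A 6-joint arm with a two-finger parallel gripper is mounted at the origin on a cart in front of the work surface, level with it; the furniture and walls round the work are solid. World frame = base frame: x ahead of the robot, y to its left, z up, the work surface at z = 0. Lengths are in m, angles in rad, forces in N, time in s.
With the tool pointing down it reaches from about 0.35 to 0.775 m from the base axis. Payload 5.5 kg.
Tool frame: the origin (TCP) lies at the centre of the arm's flange, where the gripper is bolted on; the fingertips stand 173 mm ahead of it and the grasp point (between the pads) lies 155 mm ahead of it; z points along the fingers, y is the direction in which the jaws open and shut (so a half turn about z gives the same grasp; the last joint's range is limited). The gripper opens to 85 mm and grips with 20 to 120 N. Pads are 22 mm wide; open, the fingers measure 114 mm over their backs; the gripper's body (76 mm by 85 mm) begins 54 mm behind the grasp point. The pads swing forward as they close: fully open they stand 13 mm farther back than shut.
Start: joints at [-1.314, 0.313, 0.046, 1.304, 0, 1.431], TCP at [0.222, -0.53, 0.405] pointing down, gripper open.
Joint ranges: [-2.76, 2.76], [-0.86, 1.69], [-1.03, 1.26], [-2.2, 2.34], [-1.47, 1.5], [-3.14, 3.14]. Speed limits (rad/s): [2.57, 2.57, 3.14, 3.14, 3.14, 3.14].

### API

Orientations are given as a unit quaternion [w, x, y, z].
In Python, from workcell import env gives the robot as it stands.
- The arm moves only by the shell command python3 -m crank 'ROWS' [FORCE]. ROWS is JSON, a list of rows, each a list of 3 entries, a list of its own where there are three numbers: the shift along the tool's x, y, z in units of 40 mm (1.0 is 40 mm), then the turn about the tool's z in units of 5 degrees (1.0 is 5 degrees), then the gripper command: -1 is fully open, 1 is shut, values between are in proportion. In form: [[[x, y, z], yaw, hand], ...]. A call has 1 to 5 rows; each row shifts and turns the commanded pose from where the row before left it, along the tool's axes as they then stand; what a row does not reach is not made up. A row lasts 1/12 s, in which the tool goes at most 41.7 mm and 7.16 degrees, less where a joint would pass 70% of its speed; a pose out of reach is approached as far as the arm can. A call is refused whole if a number of a shift passes 1 or a number of a turn 1, either way. A call with a gripper value outside its range is refused whole. The fingers move at their own pace and stop on an object; FORCE is the grip in N (left out, the last holds). Time passes only in rows, so rows that do not move let the fingers close. It gives the time, the measured TCP pose, the force and the opening at its end, in the units of the state.
- env.get_state(): the state, without advancing time (a new reading comes with each control period).
- env.read_camera(name): name is "side" or "top"; returns a dict with "frame" (480x640x3 uint8, red, green, blue), "depth" (480x640 float32, m along the optical axis (not along the pixel's ray), 0 where there is no reading), "K" (3x3 intrinsics, pixels), "dist" ([k1, k2, p1, p2, k3] as OpenCV has them; the pictures are not rectified), "extrinsics" (4x4, takes a point from world to camera coordinates). Camera axes: x right, y up, looking along -z (the intrinsics and any distortion apply to the point x, -y, -z); pixel columns grow to the right and rows downward; lengths in m; the calibration is good to about 2 mm. A picture is of the moment at which its call begins.
- env.hand_in(): hands the job in, once; it reports no verdict.
The state is a dict: "clock": time; "joint_pos": joint angles; "qvel": joint speeds; "tau": joint torques, N m; "tcp_pos": TCP position; "orientation": TCP orientation; "wrist_force": force on the tool from outside, world axes, zero at the start; "ft_torque": the same for the moment, N m; "finger_gap": finger opening in m.
Only numpy, scipy, OpenCV 4.12 (cv2) and the standard library are available. Lean on these libraries where they do the work, as an engineer would, in place of code of your own. Each camera call takes 0.05 s, during which the arm holds its last target. There are 200 camera calls.

### The job

The low case on the bench has two clear sliding covers; under one of them is the stepped selector dial with the upright pin. Slide that cover aside, push the dial round to its seventh click clockwise from the zero stop (the wide mark is zero, each narrow mark is one click) so that it rests in that click, then slide the cover fully shut again. Leave the smooth round knob in the other compartment as it is, keep that compartment's cover shut, and do not shift or knock over the things standing round the case.

Things in the scene. Friction and masses are not known exactly. Their poses are not given: they have to be found in the camera images.
- case: low grey case, fixed to the bench, 170 (x) x 330 (y) mm; origin at the centre of its underside. Walls 80 mm high, 5 mm thick; aluminium tracks along its two long sides rise to 94 mm. The two compartments lie to +y (left) and -y (right) of its centre. Beside the work the fixed toolbox (150 mm high) fills y > 0.213 m and an open parts bin (165 mm high) y < -0.243 m
- cover_left (a joint): how far the left cover (0 shut, over the +y compartment) is slid toward the case's -y, in m; 0 to 0.137; slides with about 1.5 N of friction and stays where left. Clear pane 162 mm long in y, its top 84 mm above the bench; it passes under the right cover. Fully open it bares 137 mm of compartment, from 23 to 160 mm from the case's centre along +y
- cover_left_bar (a point): top centre of the left cover's upright push bar: 70 mm along the case's x, 6 mm thick in y, its top 116 mm above the bench; shut it stands 147 mm from the case's centre toward +y and moves with the cover. It can be pushed from either side; fully open it stands 10 mm from the case's centre, so a finger that pushes it back shut comes down over the other cover's pane (top 91 mm above the bench)
- cover_right (a joint): the same for the right cover (over the -y compartment): slid toward the case's +y, 0 shut, to 0.137 m. Its pane top is 91 mm above the bench, it passes over the left cover
- cover_right_bar (a point): top centre of the right cover's push bar, 70 x 6 mm, its top 116 mm above the bench; shut it stands 147 mm from the case's centre toward -y, fully open 10 mm; a finger that pushes it back comes down over the left cover's pane (top 84 mm)
- selector: fixed black round housing of the selector, 114 mm across, in the middle of what the open cover bares; origin at the centre of its underside, 6 mm above the bench. Its top, 40 mm above the bench, carries 11 white marks 30 degrees apart: a wide one for zero along the selector's +x, then ten narrow ones going clockwise
- dial (a joint): angle of the selector's metal dial in rad, growing clockwise seen from above: 0 at the zero stop, 0.524 (30 degrees) a click, 10 clicks to the far stop; the seventh click is 3.665. Sprung detents hold it in each click; it takes about 3 N sideways at the pin (a little more when pushed fast) to push it over to the next, into which it then moves by itself from halfway on
- dial_pin (a point): top centre of the dial's upright steel pin, 10 mm in diameter, 30 mm from the dial's axis; it points at the mark. Pin top 77 mm above the bench, face of the dial 54 mm. Dial 76 mm across
- trimmer: fixed black round base, 80 mm across, in the other compartment, with the smooth round knob on it; origin at the centre of its underside
- trim_mark (a point): point on the rim of the smooth round knob (44 mm across, top 60 mm above the bench), which turns easily
- spray_can: spray can standing behind the case, 58 mm across, 217 mm tall; origin at the centre of its underside; loose
- brush_tin: tin with brushes standing behind the case, 72 mm across, 192 mm tall; origin at the centre of its underside; loose
- tape_measure: yellow tape measure in front of the case, 37 x 73 x 64 mm tall; origin at the centre of its underside; loose
- casting: dark flanged tube casting standing in front of the case, 46 x 48 x 56 mm tall; origin at the centre of its underside; loose

How it is judged:
On the way, in this order (a step that is already met when the one before it is completed fails the run):
1. a cover has been slid well aside (value of joint any of cover_left, cover_right above 0.1 m), for 0.1 s.
2. the dial rests in its seventh click (value of joint dial between 3.545 and 3.785 rad), for 0.3 s.
At the end, for the whole second after the job is handed in: the dial rests in its seventh click (3.665 rad, within 0.12), both covers are shut to within 6 mm, and the smooth knob is as it was (its rim moved less than 6 mm) (all of step 2 and value of joint each of cover_left, cover_right below 0.006 m and distance of trim_mark from where it was at the start of the episode below 0.006 m); the robot touches nothing.
It fails at once if a thing standing round the case is shifted by more than 20 mm or tipped (distance of any of spray_can, brush_tin, tape_measure, casting from where it was at the start of the episode above 0.02 m or angle between any of spray_can, brush_tin, casting's own z axis and vertical above 0.4 rad).
It fails at once if the smooth knob is turned (its rim moved 6 mm or more) (distance of trim_mark from where it was at the start of the episode above 0.006 m).
It fails at once if the cover over the smooth knob is opened by more than 30 mm ((value of joint cover_left above 0.03 m and y of selector in the frame of case below 0 m) or (value of joint cover_right above 0.03 m and y of selector in the frame of case above 0 m)).
It also fails if it takes over 61 s, if anything falls off the work surface, if the arm or the gripper's body presses on something with over 40 N, if the wrist force passes 120 N, or if a joint passes its speed limit or range.

## Working session

There is one attempt and no reset: what is moved stays moved. The work goes in short steps, Python scripts to look and compute and a shell command to move; the robot and the scene stay as the last step left them, time stands still between calls to the robot, and variables do not carry over. Pictures are saved under pics/ and viewed, on a budget of 10 in all, crops included, one or two more only if the job needs it, and the job is handed in when it is done.

```bash
mkdir -p pics; cat > h.py <<'E'
import numpy as np, cv2
from workcell import env
def shot(n):
    return env.read_camera(n)
def world(c,u,v,z=None):
    K,d,E=np.array(c["K"]),np.array(c["dist"]),np.array(c["extrinsics"])
    p=cv2.undistortPoints(np.array([[[u,v]]],float),K,d)[0,0]
    ray=np.array([p[0],-p[1],-1.]); R,t=E[:3,:3],E[:3,3]
    o=-R.T@t; w=R.T@ray
    if z is None:
        s=c["depth"][int(v),int(u)]
    else: s=(z-o[2])/w[2]
    return o+s*w
def pix(c,P):
    K,d,E=np.array(c["K"]),np.array(c["dist"]),np.array(c["extrinsics"])
    q=E[:3,:3]@np.array(P,float)+E[:3,3]
    return cv2.projectPoints(np.array([[q[0],-q[1],-q[2]]]),np.zeros(3),np.zeros(3),K,d)[0][0,0]
E
python3 - <<'E'
from h import *
import pickle
for n in("top","side"):
    c=shot(n); cv2.imwrite(f"pics/{n}0.png",c["frame"][:,:,::-1]); pickle.dump(c,open(n+"0.pkl","wb"))
    E=np.array(c["extrinsics"]);print(n,-E[:3,:3].T@E[:3,3],E[:3,:3].round(2).tolist(),np.array(c["K"]).round(1).tolist())
print(env.get_state())
E
```

```text
top [0.51137744 0.00843576 0.933437  ] [[-0.03, -1.0, 0.0], [1.0, -0.03, 0.07], [-0.07, 0.0, 1.0]] [[479.8, 0.0, 323.3], [0.0, 479.8, 235.8], [0.0, 0.0, 1.0]]
side [ 0.37225472 -0.57616065  0.6711601 ] [[0.93, -0.36, 0.02], [0.23, 0.65, 0.72], [-0.27, -0.67, 0.69]] [[462.2, 0.0, 322.4], [0.0, 462.2, 244.8], [0.0, 0.0, 1.0]]
{'clock': 0.1, 'joint_pos': array([-1.31362607e+00,  3.13933860e-01,  4.51001444e-02,  1.30359339e+00,
        1.36333250e-06,  1.43121088e+00]), 'qvel': array([ 0.00255426, -0.00216921,  0.00111133, -0.00128362,  0.00051012,
        0.00044283]), 'tau': array([ 1.78544818e-03, -4.81728888e+01,  2.99241936e+01,  1.28178194e-02,
       -1.54943887e-04, -4.97813375e-06]), 'tcp_pos': array([ 0.2221519 , -0.53016966,  0.40389603]), 'orientation': array([-8.14020290e-04,  9.80387233e-01,  1.97079192e-01, -4.72305821e-05]), 'wrist_force': array([ 0.9271714 , -0.03203901, -0.0513758 ]), 'ft_torque': array([ 0.00386457, -0.03100563,  0.05102094]), 'finger_gap': 0.08530219217000982}
```

View pics/top0.png

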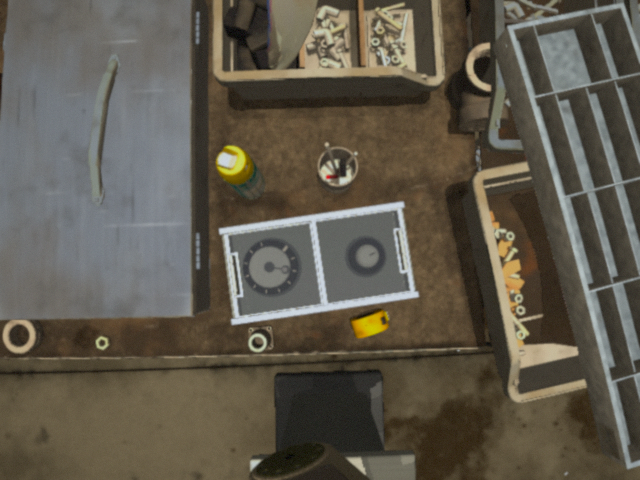

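View pics/side0.png

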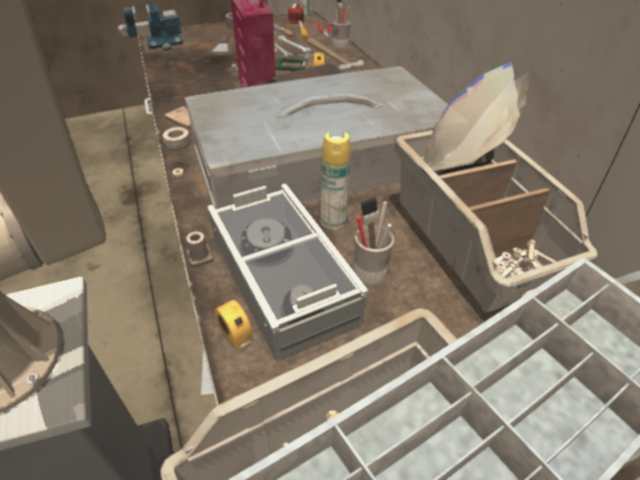

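The top view shows the selector dial on the left (+y), centred near (269,266), and the smooth knob at (367,256). The left bar is at about (237,274), the can is at (240,170) and the tin at (338,168). In front stand the casting (260,340) and the tape measure (370,324).

```bash
python3 - <<'E'
from h import *
import pickle
c=pickle.load(open("top0.pkl","rb"))
P=[world(c,u,v,.094) for u,v in((221,231),(403,204),(417,296),(233,322))]
for p in P: print(p.round(4))
print("ctr",np.mean(P,0).round(4), "len",np.linalg.norm(P[0]-P[1]),np.linalg.norm(P[3]-P[2]),np.linalg.norm(P[0]-P[3]),np.linalg.norm(P[1]-P[2]))
for a,b in((0,1),(3,2)):
    d=P[a]-P[b]; print("yaw of y axis",np.degrees(np.arctan2(-d[0],d[1])))
print("bar",world(c,237,274,.116).round(4),"dial",world(c,269,266,.054).round(4))
f=c["frame"][190:335,205:425]
cv2.imwrite("pics/crop.png",cv2.resize(f,None,fx=3.6,fy=3.6,interpolation=cv2.INTER_CUBIC)[:,:,::-1])
E
```

```text
[0.5859 0.1844 0.094 ]
[ 0.6248 -0.1379  0.094 ]
[ 0.4624 -0.1561  0.094 ]
[0.4265 0.1659 0.094 ]
ctr [0.5249 0.0141 0.094 ] len 0.324631831684916 0.32395881148331584 0.1605335638073338 0.16339286664993338
yaw of y axis 6.873315191856528
yaw of y axis 6.368383795269821
bar [0.5097 0.1534 0.116 ] dial [0.5226 0.1054 0.054 ]
```

View pics/crop.png

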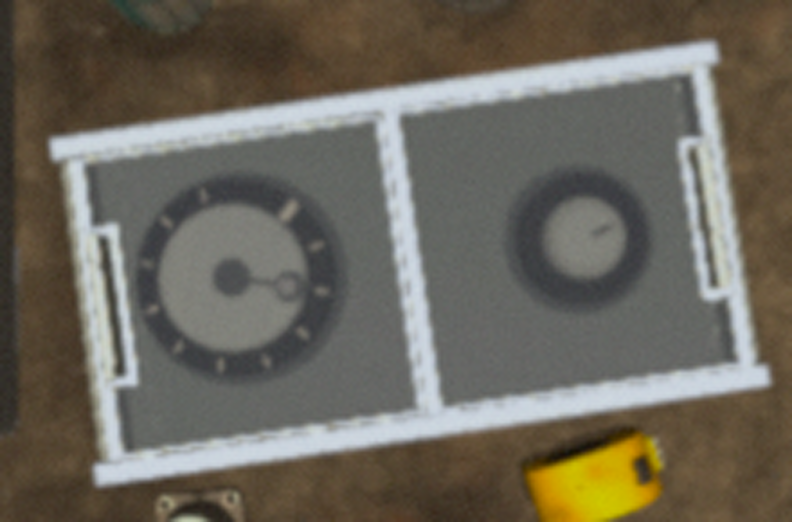

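```bash
python3 - <<'E'
from h import *
import pickle
c=pickle.load(open("top0.pkl","rb"))
W=lambda x,y,z: world(c,205+(x+.5)/3.6-.5,190+(y+.5)/3.6-.5,z)
P=[W(x,y,.094) for x,y in((50,138),(717,42),(770,382),(97,485))]
print("ctr",np.mean(P,0).round(4),[round(np.linalg.norm(P[a]-P[b]),4) for a,b in((0,1),(3,2),(0,3),(1,2))])
for a,b in((0,1),(3,2)):
    d=P[a]-P[b]; print("yaw",np.degrees(np.arctan2(-d[0],d[1])))
M=np.array([W(x,y,.040) for x,y in((288,210),(317,245),(322,290),(306,332),(266,362),(221,366),(180,347),(152,311),(147,263),(167,220),(204,194))])[:,:2]
A=np.c_[2*M,np.ones(11)];s=np.linalg.lstsq(A,(M**2).sum(1),rcond=None)[0];C=s[:2]
print("dial ctr",C.round(4),"r",np.sqrt(s[2]+C@C).round(4))
az=np.degrees(np.unwrap(np.arctan2(*(M-C).T[::-1])));print("mark az",az.round(1))
p=W(287,286,.077)[:2]; print("pin",p.round(4),"r",np.linalg.norm(p-C).round(4),"az",np.degrees(np.arctan2(*(p-C)[::-1])).round(1))
h=W(232,277,.056)[:2];print("hub",h.round(4))
print("bar",W(96,228,.116).round(4),W(130,384,.116).round(4))
for n,(u,v),z in(("can",(230,155),.217),("tin",(338,165),.13),("casting",(260,340),.056),("tape",(370,322),.064)): print(n,world(c,u,v,z).round(3),world(c,u,v).round(3))
cc=np.mean(P,0)[:2]; d=C-cc; t=np.radians(6.6); print("dial in case",d@[np.cos(t),np.sin(t)],d@[-np.sin(t),np.cos(t)])
E
```

```text
ctr [0.5265 0.0147 0.094 ] [np.float64(0.3305), np.float64(0.3297), np.float64(0.1702), np.float64(0.1679)]
yaw 6.626844216023441
yaw 7.023004926681028
dial ctr [0.5211 0.1056] r 0.0459
mark az [ -39.7  -69.8  -99.3 -128.3 -160.5 -189.9 -219.7 -249.8 -281.3 -312.1
 -341.4]
pin [0.5161 0.0755] r 0.0305 az -99.5
hub [0.5216 0.105 ]
bar [0.5458 0.1626 0.116 ] [0.4717 0.1477 0.116 ]
can [0.691 0.144 0.217] [0.695 0.147 0.199]
tin [ 0.69  -0.024  0.13 ] [ 0.719 -0.029 -0.   ]
casting [0.389 0.125 0.056] [0.382 0.131 0.008]
tape [ 0.417 -0.075  0.064] [ 0.416 -0.075  0.062]
dial in case 0.005105889039945643 0.09089448229877514
```

```bash
cat >> h.py <<'E'
C0=np.array([.5265,.0147]);TH=np.radians(6.8);DC=np.array([.5213,.1055])
EX=np.array([np.cos(TH),np.sin(TH)]);EY=np.array([-np.sin(TH),np.cos(TH)])
def yaw(q): return np.degrees(2*np.arctan2(q[2],q[1]))%360
def plan(p0,y0,p1,y1,n,z=None):
    """rows (tool axes, 40 mm / 5 deg units) for a straight move p0->p1 with yaw y0->y1 (deg, world)"""
    p0,p1=np.array(p0,float),np.array(p1,float); d=(p1-p0)/n; dy=(y1-y0)/n; out=[]; a=y0
    for i in range(n):
        t=np.radians(a); out.append([[round((d[0]*np.cos(t)+d[1]*np.sin(t))/.04,3),round((d[0]*np.sin(t)-d[1]*np.cos(t))/.04,3),round(-d[2]/.04,3)],round(-dy/5,3)]); a+=dy
    return out
def go(p1,y1,n):
    s=env.get_state(); y0=yaw(s["orientation"])
    r=plan(s["tcp_pos"],y0,p1,y1,n)
    for k in range(0,n,5): print(str(r[k:k+5]).replace(" ",""))
E
python3 - <<'E'
from h import *
import pickle
# height along the travel line
s=env.get_state();a=s["tcp_pos"][:2];b=C0+.169*EY
for n in("top0","side0"):
    c=pickle.load(open(n+".pkl","rb"));D=c["depth"];v,u=np.mgrid[0:480:3,0:640:3];v=v.ravel();u=u.ravel()
    K,d,E=np.array(c["K"]),np.array(c["dist"]),np.array(c["extrinsics"])
    q=cv2.undistortPoints(np.c_[u,v].astype(float)[:,None],K,d)[:,0]
    z=D[v,u];m=z>0;X=(np.c_[q[:,0],-q[:,1],-np.ones(len(q))]*z[:,None]-E[:3,3])@E[:3,:3]
    X=X[m];t=(b-a)/np.linalg.norm(b-a);r=X[:,:2]-a;al=r@t;la=np.abs(r@[-t[1],t[0]])
    for lo in np.arange(-.1,.85,.1):
        k=(al>lo)&(al<lo+.1)&(la<.12); print(n,lo.round(1),k.sum(),X[k,2].max().round(3) if k.any() else None)
p=[*b,.404];print(p);go(p,96.8,20)
E
```

```text
top0 -0.1 107 -0.75
top0 0.0 405 0.231
top0 0.1 882 0.233
top0 0.2 363 0.162
top0 0.3 376 0.162
top0 0.4 447 0.095
top0 0.5 650 0.096
top0 0.6 768 0.095
top0 0.7 731 0.147
top0 0.8 1035 0.149
side0 -0.1 0 None
side0 0.0 0 None
side0 0.1 82 0.233
side0 0.2 852 0.164
side0 0.3 126 0.164
side0 0.4 845 0.574
side0 0.5 526 0.096
side0 0.6 549 0.097
side0 0.7 389 0.148
side0 0.8 581 0.15
[np.float64(0.5064897293562013), np.float64(0.18251117087000474), 0.404]
[[[np.float64(0.672),np.float64(-0.684),np.float64(-0.0)],np.float64(-0.741)],[[np.float64(0.715),np.float64(-0.639),np.float64(-0.0)],np.float64(-0.741)],[[np.float64(0.755),np.float64(-0.592),np.float64(-0.0)],np.float64(-0.741)],[[np.float64(0.791),np.float64(-0.542),np.float64(-0.0)],np.float64(-0.741)],[[np.float64(0.825),np.float64(-0.49),np.float64(-0.0)],np.float64(-0.741)]]
[[[np.float64(0.855),np.float64(-0.435),np.float64(-0.0)],np.float64(-0.741)],[[np.float64(0.881),np.float64(-0.379),np.float64(-0.0)],np.float64(-0.741)],[[np.float64(0.904),np.float64(-0.322),np.float64(-0.0)],np.float64(-0.741)],[[np.float64(0.922),np.f
[... 195 characters left out ...]
at64(-0.741)],[[np.float64(0.956),np.float64(-0.08),np.float64(-0.0)],np.float64(-0.741)],[[np.float64(0.959),np.float64(-0.018),np.float64(-0.0)],np.float64(-0.741)],[[np.float64(0.958),np.float64(0.044),np.float64(-0.0)],np.float64(-0.741)],[[np.float64(0.953),np.float64(0.106),np.float64(-0.0)],np.float64(-0.741)]]
[[[np.float64(0.944),np.float64(0.167),np.float64(-0.0)],np.float64(-0.741)],[[np.float64(0.932),np.float64(0.228),np.float64(-0.0)],np.float64(-0.741)],[[np.float64(0.915),np.float64(0.287),np.float64(-0.0)],np.float64(-0.741)],[[np.float64(0.895),np.float64(0.346),np.float64(-0.0)],np.float64(-0.741)],[[np.float64(0.87),np.float64(0.403),np.float64(-0.0)],np.float64(-0.741)]]
```

```bash
sed -i 's/round((d\[0\]\*np.cos(t)+d\[1\]\*np.sin(t))\/.04,3)/float(round((d[0]*np.cos(t)+d[1]*np.sin(t))\/.04,2))/; s/round((d\[0\]\*np.sin(t)-d\[1\]\*np.cos(t))\/.04,3),round(-d\[2\]\/.04,3)\],round(-dy\/5,3)/float(round((d[0]*np.sin(t)-d[1]*np.cos(t))\/.04,2)),float(round(-d[2]\/.04,2))],float(round(-dy\/5,2))/' h.py
python3 -m crank '[[[0,0,-1],0,-1],[[0,0,-1],0,-1],[[0.67,-0.68,0],-0.74,-1],[[0.72,-0.64,0],-0.74,-1]]'
python3 -m crank '[[[0.76,-0.59,0],-0.74,1],[[0.79,-0.54,0],-0.74,1],[[0.82,-0.49,0],-0.74,1],[[0.86,-0.44,0],-0.74,1],[[0.88,-0.38,0],-0.74,1]]' 40
python3 -m crank '[[[0.9,-0.32,0],-0.74,1],[[0.92,-0.26,0],-0.74,1],[[0.94,-0.2,0],-0.74,1],[[0.95,-0.14,0],-0.74,1],[[0.96,-0.08,0],-0.74,1]]'
python3 -m crank '[[[0.96,-0.02,0],-0.74,1],[[0.96,0.04,0],-0.74,1],[[0.95,0.11,0],-0.74,1],[[0.94,0.17,0],-0.74,1],[[0.93,0.23,0],-0.74,1]]'
python3 -m crank '[[[0.92,0.29,0],-0.74,1],[[0.9,0.35,0],-0.74,1],[[0,0,0],0,1],[[0,0,0],0,1],[[0,0,0],0,1]]'
python3 - <<'E'
from h import *
s=env.get_state();print(s["tcp_pos"],yaw(s["orientation"]),s["joint_pos"].round(2),s["clock"],s["finger_gap"])
go([*(C0+.169*EY),.35],96.8,4)
E
```

```text
clock: 0.43
tcp_pos: [0.2509, -0.4609, 0.4873]
orientation: [0.003, 0.966, 0.26, 0.0]
wrist_force: [2.0, 0.3, -0.1]
finger_gap: 0.0853
clock: 0.85
tcp_pos: [0.3221, -0.279, 0.4844]
orientation: [-0.0, 0.911, 0.413, -0.0]
wrist_force: [0.3, -0.4, 0.3]
finger_gap: 0.0253
clock: 1.27
tcp_pos: [0.3935, -0.101, 0.4846]
orientation: [0.0, 0.832, 0.554, -0.0]
wrist_force: [0.8, 0.3, 0.4]
finger_gap: -0.0
clock: 1.68
tcp_pos: [0.4649, 0.0771, 0.4845]
orientation: [0.0, 0.732, 0.681, -0.0]
wrist_force: [0.6, -1.0, 0.4]
finger_gap: -0.0
clock: 2.1
tcp_pos: [0.4933, 0.1468, 0.4841]
orientation: [-0.0, 0.688, 0.726, -0.001]
wrist_force: [-0.1, 0.2, -0.1]
finger_gap: -0.0002
[0.49333193 0.14679375 0.48407753] 93.06100104945232 [ 0.13  0.19  0.07  1.46 -0.    1.65] 2.1 -0.0001710575608619534
[[[0.22,0.09,0.84],-0.19],[[0.22,0.1,0.84],-0.19],[[0.22,0.1,0.84],-0.19],[[0.21,0.1,0.84],-0.19]]
```

```bash

python3 -m crank '[[[0.22,0.09,0.84],-0.19,1],[[0.22,0.1,0.84],-0.19,1],[[0.22,0.1,0.84],-0.19,1],[[0.21,0.1,0.84],-0.19,1],[[0,0,0.5],0,1]]'
python3 -m crank '[[[0,0,0],0,1],[[0,0,0],0,1]]'
python3 - <<'E'
from h import *
s=env.get_state();print(s["tcp_pos"],yaw(s["orientation"]),s["wrist_force"])
f=shot("side");c=f;u,v=pix(c,[.51,.17,.15]);print(u,v)
u,v=int(u),int(v);g=f["frame"][max(0,v-100):v+100,max(0,u-120):u+120]
cv2.imwrite("pics/s1.png",cv2.resize(g,None,fx=3,fy=3,interpolation=cv2.INTER_CUBIC)[:,:,::-1])
E
```

```text
clock: 2.52
tcp_pos: [0.5054, 0.1816, 0.327]
orientation: [-0.001, 0.664, 0.748, -0.001]
wrist_force: [-1.0, -0.6, -0.2]
finger_gap: -0.0
clock: 2.68
tcp_pos: [0.5058, 0.1812, 0.3299]
orientation: [-0.001, 0.665, 0.747, -0.001]
wrist_force: [0.4, 0.1, -0.7]
finger_gap: -0.0002
[0.50579346 0.18116484 0.32988309] 96.70321865976493 [ 0.36610004  0.07378334 -0.73251274]
247.4637852101954 173.92810371656418
```

View pics/s1.png

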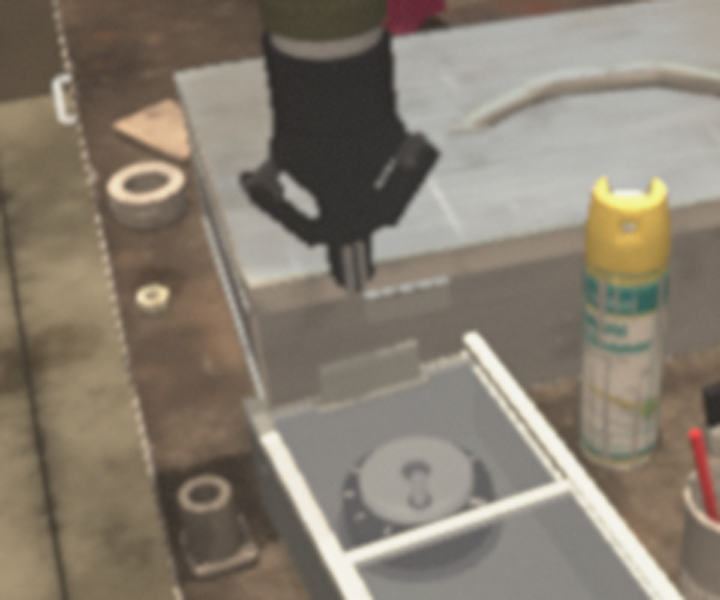

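The side view shows the closed finger tips just outside the left bar (bar near (370,375) in the crop), with the dial under that cover. Now I'll descend and slide the cover.

```bash

python3 -m crank '[[[0,0,0.5],0,1],[[0,0,0.5],0,1],[[0,0,0.46],0,1],[[0,0,0],0,1],[[0,0,0],0,1]]' &&
python3 -m crank '[[[-0.2,0,0],0,1],[[-0.3,0,0],0,1],[[-0.3,0,0],0,1],[[-0.3,0,0],0,1]]' &&
python3 -m crank '[[[-0.3,0,0],0,1],[[-0.3,0,0],0,1],[[-0.3,0,0],0,1],[[-0.3,0,0],0,1]]' &&
python3 -m crank '[[[-0.3,0,0],0,1],[[-0.3,0,0],0,1],[[-0.3,0,0],0,1],[[-0.22,0,0],0,1],[[-0.1,0,0],0,1]]' 
python3 -m crank '[[[0.1,0,0],0,1],[[0,0,-0.5],0,1],[[0,0,-1],0,1],[[0,0,-1],0,1],[[0,0,0],0,1]]'
python3 - <<'E'
from h import *
s=env.get_state();p=s["tcp_pos"][:2]-C0;print(s["tcp_pos"],yaw(s["orientation"]),p@EX,p@EY,s["joint_pos"].round(2))
a=np.radians(-99.6);go([*(DC+.030*np.array([np.cos(a),np.sin(a)])),.30+.01],260.4,33)
E
```

```text
clock: 3.15
tcp_pos: [0.5068, 0.182, 0.2734]
orientation: [0.0, 0.664, 0.748, 0.0]
wrist_force: [-0.4, -0.0, 1.2]
finger_gap: -0.0001
clock: 3.48
tcp_pos: [0.5124, 0.1377, 0.2734]
orientation: [0.001, 0.664, 0.748, 0.001]
wrist_force: [1.3, 2.4, 2.2]
finger_gap: -0.0002
clock: 3.82
tcp_pos: [0.5175, 0.0897, 0.2719]
orientation: [0.0, 0.664, 0.748, 0.0]
wrist_force: [1.1, 2.9, 2.3]
finger_gap: 0.0002
clock: 4.23
tcp_pos: [0.5232, 0.0412, 0.2717]
orientation: [0.0, 0.664, 0.748, -0.0]
wrist_force: [0.6, 1.9, 1.8]
finger_gap: 0.0002
clock: 4.65
tcp_pos: [0.5242, 0.0471, 0.3792]
orientation: [0.004, 0.663, 0.748, 0.003]
wrist_force: [0.4, 0.6, 0.3]
finger_gap: -0.0002
[0.52424956 0.04711071 0.37919373] 96.86841367015526 0.0016029516851306974 0.03244918124177352 [-0.06  0.22 -0.14  1.2  -0.    1.39]
[[[0.02,-0.0,0.05],-0.99],[[0.02,-0.0,0.05],-0.99],[[0.02,0.0,0.05],-0.99],[[0.02,0.0,0.05],-0.99],[[0.02,0.0,0.05],-0.99]]
[[[0.02,0.01,0.05],-0.99],[[0.02,0.01,0.05],-0.99],[[0.02,0.01,0.05],-0.99],[[0.02,0.01,0.05],-0.99],[[0.02,0.01,0.05],-0.99]]
[[[0.02,0.01,0.05],-0.99],[[0.02,0.02,0.05],-0.99],[[0.01,0.02,0.05],-0.99],[[0.01,0.02,0.05],-0.99],[[0.01,0.02,0.05],-0.99]]
[[[0.01,0.02,0.05],-0.99],[[0.01,0.02,0.05],-0.99],[[0.01,0.02,0.05],-0.99],[[0.0,0.02,0.05],-0.99],[[0.0,0.02,0.05],-0.99]]
[[[-0.0,0.02,0.05],-0.99],[[-0.0,0.02,0.05],-0.99],[[-0.0,0.02,0.05],-0.99],[[-0.01,0.02,0.05],-0.99],[[-0.01,0.02,0.05],-0.99]]
[[[-0.01,0.02,0.05],-0.99],[[-0.01,0.02,0.05],-0.99],[[-0.01,0.02,0.05],-0.99],[[-0.01,0.02,0.05],-0.99],[[-0.02,0.02,0.05],-0.99]]
[[[-0.02,0.01,0.05],-0.99],[[-0.02,0.01,0.05],-0.99],[[-0.02,0.01,0.05],-0.99]]
```

```bash

python3 -m crank '[[[0,0,0],-1,0.3],[[0,0,0],-1,0.3],[[0,0,0],-1,0.3],[[0,0,0],-1,0.3],[[0,0,0],-1,0.3]]' >/dev/null &&
python3 -m crank '[[[0,0,0],-1,0.3],[[0,0,0],-1,0.3],[[0,0,0],-1,0.3],[[0,0,0],-1,0.3],[[0,0,0],-1,0.3]]' >/dev/null &&
python3 -m crank '[[[0,0,0],-1,0.3],[[0,0,0],-1,0.3],[[0,0,0],-1,0.3],[[0,0,0],-1,0.3],[[0,0,0],-1,0.3]]' >/dev/null &&
python3 -m crank '[[[0,0,0],-1,0.3],[[0,0,0],-1,0.3],[[0,0,0],-1,0.3],[[0,0,0],-1,0.3],[[0,0,0],-1,0.3]]' >/dev/null &&
python3 -m crank '[[[0,0,0],-1,0.3],[[0,0,0],-1,0.3],[[0,0,0],-1,0.3],[[0,0,0],-1,0.3],[[0,0,0],-1,0.3]]' >/dev/null &&
python3 -m crank '[[[0,0,0],-1,0.3],[[0,0,0],-1,0.3],[[0,0,0],-1,0.3],[[0,0,0],-1,0.3],[[0,0,0],-1,0.3]]' >/dev/null &&
python3 -m crank '[[[0,0,0],-1,0.3],[[0,0,0],-1,0.3],[[0,0,0],-0.7,0.3],[[0,0,0],0,0.3]]'
python3 - <<'E'
from h import *
s=env.get_state();print(s["tcp_pos"],yaw(s["orientation"]),s["joint_pos"].round(2))
a=np.radians(-99.6);go([*(DC+.030*np.array([np.cos(a),np.sin(a)])),.29],260.4,3)
E
```

```text
clock: 7.48
tcp_pos: [0.5224, 0.0472, 0.3715]
orientation: [-0.001, -0.646, 0.763, 0.0]
wrist_force: [0.1, 0.6, -0.2]
finger_gap: 0.0298
[0.5223821  0.04721335 0.37152004] 260.46037307646225 [-0.06  0.23 -0.15  1.19 -0.   -1.47]
[[[-0.23,0.09,0.68],0.0],[[-0.23,0.09,0.68],0.0],[[-0.23,0.09,0.68],0.0]]
```

```bash

python3 -m crank '[[[-0.23,0.09,0.68],0,0.3],[[-0.23,0.09,0.68],0,0.3],[[-0.23,0.09,0.68],0,0.3],[[0,0,0],0,0.3],[[0,0,0],0,0.3]]'
python3 - <<'E'
from h import *
s=env.get_state();p=s["tcp_pos"];print(p,yaw(s["orientation"]))
c=shot("side");g=c["frame"];tip=p-[0,0,.17]
q=[world(c,*pix(c,tip))]
print(pix(c,tip),pix(c,[.5161,.0755,.077]))
u,v=map(int,pix(c,[.515,.08,.11]))
cv2.imwrite("pics/s2.png",cv2.resize(g[v-75:v+75,u-100:u+100],None,fx=4,fy=4,interpolation=cv2.INTER_CUBIC)[:,:,::-1])
E
```

```text
clock: 7.9
tcp_pos: [0.5157, 0.0762, 0.2892]
orientation: [-0.002, -0.645, 0.764, 0.001]
wrist_force: [0.3, -0.1, 0.6]
finger_gap: 0.0298
[0.5156869  0.07620257 0.28918325] 260.34407648161516
[264.1514488  214.37854998] [265.92114176 231.44608602]
```

View pics/s2.png

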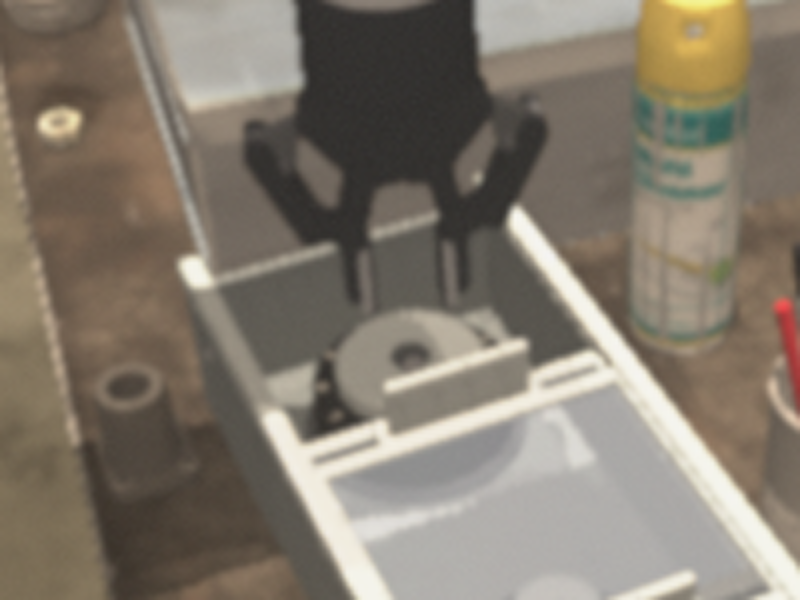

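The cover stands open. The jaws straddle the place where the pin should be, with the pin itself hidden behind the bar at crop (455,365), and the space around is clear. I'll lower and close loosely round the pin.

```bash

python3 -m crank '[[[0,0,0.4],0,0.3],[[0,0,0.4],0,0.3],[[0,0,0.4],0,0.3],[[0,0,0.14],0,0.3],[[0,0,0],0,0.3]]'
python3 -m crank '[[[0,0,0],0,0.62],[[0,0,0],0,0.62],[[0,0,0],0,0.62]]'
python3 - <<'E'
from h import *
s=env.get_state();p=s["tcp_pos"];r=p[:2]-DC;print(p,yaw(s["orientation"]),np.linalg.norm(r),np.degrees(np.arctan2(r[1],r[0])),s["wrist_force"])
E
```

```text
clock: 8.37
tcp_pos: [0.517, 0.0753, 0.237]
orientation: [-0.0, -0.645, 0.764, -0.0]
wrist_force: [-0.1, -0.4, -0.1]
finger_gap: 0.0296
clock: 8.62
tcp_pos: [0.5173, 0.0756, 0.238]
orientation: [0.001, -0.645, 0.764, -0.001]
wrist_force: [-0.1, -0.1, -0.2]
finger_gap: 0.0159
[0.51734901 0.07563111 0.2380175 ] 260.3199751858039 0.030129069748062648 -97.53521879996202 [-0.08993045 -0.07060057 -0.18306096]
```

```bash

python3 -m crank '[[[0,0.065,0],1,0.62],[[0,0.065,0],1,0.62],[[0,0.065,0],1,0.62],[[0,0.065,0],1,0.62],[[0,0.065,0],1,0.62]]'
python3 - <<'E'
from h import *
s=env.get_state();p=s["tcp_pos"];r=p[:2]-DC;print(p,yaw(s["orientation"]),np.linalg.norm(r),np.degrees(np.arctan2(r[1],r[0])),s["wrist_force"])
E
python3 -m crank '[[[0,0.065,0],1,0.62],[[0,0.065,0],1,0.62],[[0,0.065,0],1,0.62]]'
python3 -m crank '[[[0,0.065,0],1,0.62],[[0,0.065,0],1,0.62]]'
python3 - <<'E'
from h import *
s=env.get_state();p=s["tcp_pos"];r=p[:2]-DC;print(p,yaw(s["orientation"]),np.linalg.norm(r),np.degrees(np.arctan2(r[1],r[0])),s["wrist_force"])
E
```

```text
clock: 9.03
tcp_pos: [0.506, 0.0797, 0.2379]
orientation: [0.002, -0.462, 0.887, -0.002]
wrist_force: [5.1, -2.4, -3.3]
finger_gap: 0.0162
[0.50598533 0.0797457  0.23786323] 235.06101367108323 0.029963698243817463 -120.7376191219358 [ 5.0796444  -2.41880488 -3.32574374]
clock: 9.28
tcp_pos: [0.499, 0.085, 0.2376]
orientation: [0.001, -0.343, 0.939, -0.0]
wrist_force: [-0.4, 0.7, 0.3]
finger_gap: 0.0163
clock: 9.45
tcp_pos: [0.4962, 0.0888, 0.2377]
orientation: [0.001, -0.259, 0.966, -0.001]
wrist_force: [2.6, -4.6, -2.6]
finger_gap: 0.0163
[0.49621365 0.08880465 0.237699  ] 210.05853312069604 0.03013402833853293 -146.35561682843468 [ 2.56426523 -4.60479239 -2.5575166 ]
```

```bash

python3 -m crank '[[[0,0.065,0],1,0.62],[[0,0.065,0],1,0.62],[[0,0.065,0],1,0.62],[[0,0.065,0],1,0.62],[[0,0.065,0],1,0.62]]'
python3 -m crank '[[[0,0.065,0],1,0.62],[[0,0.065,0],1,0.62],[[0,0.065,0],1,0.62],[[0,0.065,0],1,0.62],[[0,0.065,0],1,0.62]]'
python3 -m crank '[[[0,0.065,0],1,0.62],[[0,0.065,0],1,0.62],[[0,0.065,0],1,0.62],[[0,0.065,0],1,0.62],[[0,0.065,0],1,0.62]]'
python3 -m crank '[[[0,0.065,0],1,0.62],[[0,0.065,0],1,0.62],[[0,0.065,0],1,0.62],[[0,0.065,0],1,0.62],[[0,0.065,0],1,0.62]]'
python3 -m crank '[[[0,0,0],0,0.62],[[0,0,0],0,0.62]]'
python3 - <<'E'
from h import *
s=env.get_state();p=s["tcp_pos"];r=p[:2]-DC;print(p,yaw(s["orientation"]),np.linalg.norm(r),np.degrees(np.arctan2(r[1],r[0])),s["wrist_force"])
E
```

```text
clock: 9.87
tcp_pos: [0.4913, 0.1012, 0.2376]
orientation: [0.001, -0.044, 0.999, -0.0]
wrist_force: [1.9, -5.3, -0.2]
finger_gap: 0.0159
clock: 10.28
tcp_pos: [0.4923, 0.1142, 0.2376]
orientation: [0.001, 0.173, 0.985, 0.0]
wrist_force: [0.3, -0.5, -0.3]
finger_gap: 0.0157
clock: 10.7
tcp_pos: [0.4987, 0.1253, 0.2376]
orientation: [0.001, 0.382, 0.924, 0.0]
wrist_force: [0.4, 1.1, 0.3]
finger_gap: 0.0163
clock: 11.12
tcp_pos: [0.5089, 0.1326, 0.2375]
orientation: [0.0, 0.573, 0.82, -0.0]
wrist_force: [-0.1, 0.4, -0.2]
finger_gap: 0.0163
clock: 11.28
tcp_pos: [0.5092, 0.1328, 0.2374]
orientation: [0.001, 0.57, 0.822, 0.0]
wrist_force: [-1.1, 0.2, -0.1]
finger_gap: 0.016
[0.50922683 0.13284844 0.23735002] 110.47854747685885 0.029894797472581957 113.81941385536383 [-1.07161425  0.23760186 -0.1158209 ]
```

```bash

python3 -m crank '[[[0,0,0],0,0.3],[[0,0,0],0,0.3],[[0,0,-0.3],0,0.3],[[0,0,-0.8],0,0.3],[[0,0,-0.9],0,0.3]]'
python3 -m crank '[[[0,0,-0.5],0,1],[[0,0,0],0,1],[[0,0,0],0,1]]'
python3 - <<'E'
from h import *
print(env.get_state()["tcp_pos"])
go([*(C0-.020*EY),.34],96.8,6)
E
```

```text
clock: 11.7
tcp_pos: [0.5076, 0.1326, 0.3156]
orientation: [-0.002, 0.571, 0.821, -0.002]
wrist_force: [1.9, 0.2, 0.5]
finger_gap: 0.0298
clock: 11.95
tcp_pos: [0.5093, 0.1328, 0.3381]
orientation: [0.001, 0.571, 0.821, 0.001]
wrist_force: [-1.2, -0.8, -0.3]
finger_gap: 0.0001
[0.50927712 0.13284089 0.33810455]
[[[-0.57,-0.12,-0.01],0.45],[[-0.57,-0.1,-0.01],0.45],[[-0.58,-0.08,-0.01],0.45],[[-0.58,-0.06,-0.01],0.45],[[-0.58,-0.03,-0.01],0.45]]
[[[-0.58,-0.01,-0.01],0.45]]
```

```bash

python3 -m crank '[[[-0.57,-0.12,-0.01],0.45,1],[[-0.57,-0.1,-0.01],0.45,1],[[-0.58,-0.08,-0.01],0.45,1],[[-0.58,-0.06,-0.01],0.45,1],[[-0.58,-0.03,-0.01],0.45,1]]'
python3 -m crank '[[[-0.58,-0.01,0],0.45,1],[[0,0,0],0,1],[[0,0,0],0,1]]'
python3 - <<'E'
from h import *
s=env.get_state();p=s["tcp_pos"];d=p[:2]-C0;print(p,yaw(s["orientation"]),d@EX,d@EY)
A=[]
for n in("top","side"):
    c=shot(n);u,v=map(int,pix(c,[*(DC+[0,-.03]),.08]));A.append(cv2.resize(c["frame"][v-60:v+60,u-65:u+65],None,fx=3,fy=3,interpolation=cv2.INTER_CUBIC));print(n,u-65,v-60)
    a=np.radians(110.4);print("pin pred",[(float(round((x-o)*3)) ) for x,o in zip(pix(c,[*(DC+.03*np.array([np.cos(a),np.sin(a)])),.077]),(u-65,v-60))])
cv2.imwrite("pics/d.png",np.hstack(A)[:,:,::-1])
E
```

```text
clock: 12.37
tcp_pos: [0.5246, 0.0166, 0.3368]
orientation: [-0.001, 0.649, 0.761, -0.001]
wrist_force: [1.2, -0.7, -0.5]
finger_gap: -0.0
clock: 12.62
tcp_pos: [0.5281, -0.0064, 0.337]
orientation: [-0.001, 0.664, 0.747, -0.001]
wrist_force: [0.1, 0.5, 1.5]
finger_gap: 0.0002
[ 0.52806284 -0.00640756  0.33697211] 96.74206633378094 -0.0009473694730314171 -0.021144130646538452
top 219 206
pin pred [99.0, 201.0]
side 203 169
pin pred [158.0, 134.0]
```

View pics/d.png

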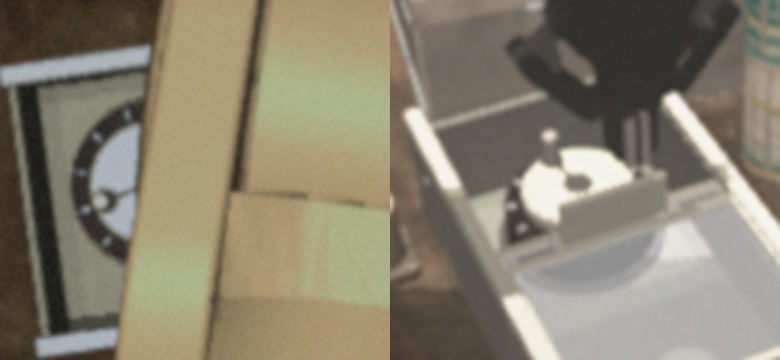

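Top view: the pin is at (102,201) against a predicted (99,201) for click 7, and the side view matches too. Next I'll lower behind the bar and push the cover shut.

```bash

python3 -m crank '[[[0,0,0.5],0,1],[[0,0,0.5],0,1],[[0,0,0.5],0,1],[[0,0,0.1],0,1],[[0,0,0],0,1]]' &&
python3 -m crank '[[[0.2,0,0],0,1],[[0.3,0,0],0,1],[[0.3,0,0],0,1],[[0.3,0,0],0,1],[[0.3,0,0],0,1]]' &&
python3 -m crank '[[[0.3,0,0],0,1],[[0.3,0,0],0,1],[[0.3,0,0],0,1],[[0.3,0,0],0,1],[[0.3,0,0],0,1]]' &&
python3 -m crank '[[[0.3,0,0],0,1],[[0.3,0,0],0,1],[[0.15,0,0],0,1],[[0.1,0,0],0,1],[[0,0,0],0,1]]' 
python3 - <<'E'
from h import *
s=env.get_state();p=s["tcp_pos"];d=p[:2]-C0;print(p,yaw(s["orientation"]),d@EX,d@EY,s["wrist_force"])
E
```

```text
clock: 13.13
tcp_pos: [0.5274, -0.0043, 0.273]
orientation: [-0.002, 0.663, 0.749, -0.001]
wrist_force: [0.2, -0.4, -0.3]
finger_gap: 0.0002
clock: 13.55
tcp_pos: [0.5222, 0.0516, 0.2758]
orientation: [0.001, 0.664, 0.748, 0.001]
wrist_force: [1.4, -2.0, 0.9]
finger_gap: 0.0
clock: 13.97
tcp_pos: [0.5145, 0.111, 0.2747]
orientation: [0.0, 0.664, 0.748, -0.0]
wrist_force: [1.7, -1.7, 1.0]
finger_gap: 0.0002
clock: 14.38
tcp_pos: [0.5102, 0.1445, 0.2743]
orientation: [-0.001, 0.663, 0.748, -0.0]
wrist_force: [0.5, 0.1, 0.6]
finger_gap: -0.0003
[0.51019445 0.14445028 0.27433971] 96.91228059804966 -0.0008278967364657262 0.13076819331652997 [0.50518554 0.12993896 0.63419248]
```

```bash

for i in 1; do python3 -m crank '[[[0.04,0,0],0,1],[[0,0,0],0,1]]'; python3 -m crank '[[[0.04,0,0],0,1],[[0,0,0],0,1]]'; done
```

```text
clock: 14.55
tcp_pos: [0.5102, 0.1451, 0.2744]
orientation: [-0.0, 0.664, 0.748, -0.0]
wrist_force: [0.3, 0.5, 0.7]
finger_gap: -0.0002
clock: 14.72
tcp_pos: [0.5101, 0.1464, 0.2744]
orientation: [-0.0, 0.664, 0.748, -0.0]
wrist_force: [-0.3, -0.6, -0.5]
finger_gap: 0.0003
```

```bash

python3 -m crank '[[[0.04,0,0],0,1],[[0,0,0],0,1]]'; python3 -m crank '[[[0.04,0,0],0,1],[[0,0,0],0,1]]'
```

```text
clock: 14.88
tcp_pos: [0.51, 0.1481, 0.2744]
orientation: [-0.0, 0.664, 0.748, -0.0]
wrist_force: [-0.9, -2.1, -1.0]
finger_gap: 0.0
clock: 15.05
tcp_pos: [0.5099, 0.1488, 0.2745]
orientation: [0.001, 0.664, 0.748, -0.002]
wrist_force: [-0.5, -7.3, -1.0]
finger_gap: 0.0001
```

The force rose to 7 N against about 1.5 N of sliding friction, so the cover is at its stop. I'll back off, lift, move away and check.

```bash

python3 -m crank '[[[-0.2,0,0],0,1],[[0,0,-0.5],0,1],[[0,0,-1],0,1],[[0,0,-1],0,1],[[0,0,-1],0,1]]'
python3 -m crank '[[[-1,0,-0.5],0,1],[[-1,0,-0.5],0,1],[[-1,0,0],0,1],[[-1,0,0],0,1],[[-1,0,0],0,1]]'
python3 -m crank '[[[-1,0,0],0,1],[[-1,0,0],0,1],[[-1,0.5,0],0,1],[[-1,0.5,0],0,1],[[-1,0.5,0],0,1]]'
python3 -m crank '[[[0,0,0],0,1],[[0,0,0],0,1],[[0,0,0],0,1]]'
python3 - <<'E'
from h import *
c=shot("top");cv2.imwrite("pics/final.png",cv2.resize(c["frame"][150:350,205:425],None,fx=3.6,fy=3,interpolation=cv2.INTER_CUBIC)[:,:,::-1])
c0=__import__("pickle").load(open("top0.pkl","rb"))
g=lambda f:cv2.cvtColor(f,cv2.COLOR_RGB2GRAY).astype(np.float32)
for n,(a,b,u,v) in dict(lbar=(222,246,246,304),rbar=(390,224,415,276),can=(214,142,264,200),tin=(314,140,362,192),casting=(245,325,275,356),tape=(346,306,394,340),knob=(352,240,382,270)).items():
    A,B=g(c0["frame"][b:v,a:u]),g(c["frame"][b:v,a:u]);print(n,cv2.phaseCorrelate(A,B),abs(A-B).mean())
E
```

```text
clock: 15.47
tcp_pos: [0.5106, 0.1417, 0.4162]
orientation: [-0.001, 0.664, 0.748, 0.0]
wrist_force: [1.3, -0.1, -0.4]
finger_gap: -0.0002
clock: 15.88
tcp_pos: [0.5341, -0.0529, 0.453]
orientation: [0.001, 0.663, 0.748, 0.001]
wrist_force: [0.7, 0.4, 0.3]
finger_gap: -0.0003
clock: 16.3
tcp_pos: [0.6126, -0.2373, 0.4526]
orientation: [0.001, 0.664, 0.748, 0.001]
wrist_force: [0.9, 0.6, 1.5]
finger_gap: 0.0
clock: 16.55
tcp_pos: [0.6122, -0.2353, 0.4513]
orientation: [-0.001, 0.664, 0.748, 0.0]
wrist_force: [-0.6, 0.1, 0.6]
finger_gap: -0.0001
lbar ((0.08504896357438341, -0.048389111405768404), 0.9685822738541497) 9.676005
rbar ((0.4847888213437148, 0.3948980740958419), 0.8241572726214373) 33.856155
can ((0.021769171667600062, -0.04359649054372028), 1.0177388003667196) 7.482069
tin ((-0.006390249493033906, 0.020260216631630357), 0.938139604565538) 7.4655447
casting ((-0.18531129745611352, -0.0386745778191262), 0.8668905292948087) 12.674193
tape ((0.02816100332779925, 0.029515514006956067), 0.7891027861171298) 38.681374
knob ((0.04227709311722272, -0.20255883723583956), 1.0218189260694717) 7.5233335
```

View pics/final.png

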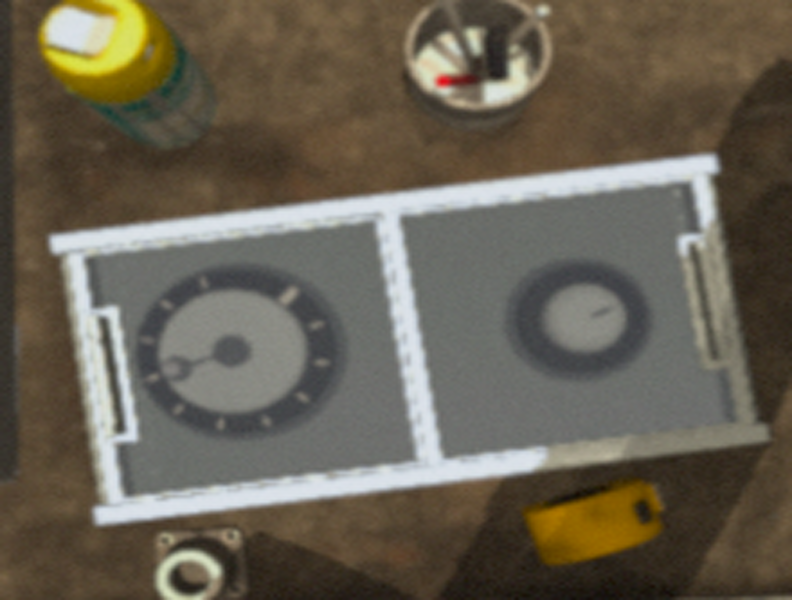

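The pin points at the seventh narrow mark, near (150,377). Both covers are shut, the knob mark is unchanged, and the surrounding things have not moved. The differences at the right bar and the tape measure are the arm's shadow. Handing in.

```bash
python3 -c "
from workcell import env
print(env.hand_in())"
```

```text
the job is handed in; nothing more can be done
None
```

The selector dial was turned from its second click to its seventh, its cover is shut again, and the job is handed in; hand-in gives no verdict. I slid the left cover aside and held the pin loosely between the jaws while I brought it round clockwise. I then pushed the cover back to its stop, where the force rose to about 7 N.

- **Dial:** the last top picture has the pin pointing at the seventh narrow mark. Before I closed the cover, the pin was within about 1 pixel of where click 7 should be.
- **Covers:** the left bar is within 0.1 px of its starting place. The right bar measured about 0.6 px, roughly 1 mm; the arm's shadow falls on it, and the arm never touched that cover.
- **Knob and surroundings:** the knob's mark moved about 0.2 px, and the can, tin, casting and tape measure moved less than 0.2 px. The tape measure was also in shadow, so its match is weaker, but it looks unmoved.
- **Arm:** it was left clear of everything at about 16.6 s of the 61 s allowed. No check failed.

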